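# Load a belay device in the load cell unit, shut and bolt the cover, start the test

### The job

Get the titanium-coloured belay device tested: lay it flat in the open well of the grey load cell unit and let go, slide the orange cover fully shut over it, then push the barrel bolt fully across through the staple on the cover and turn its red knob all the way down into the notch. Only when the cover is shut and bolted, press the large black button right down and let go; leave the cover shut and bolted, and do not disturb the carabiners or anything else on the bench.

Things in the scene. Friction and masses are not known exactly. Their poses are not given: they have to be found in the camera images.
- unit: grey load cell unit, fixed: block 230 mm (x -125 to 105) by 270 mm (y -135 to 135), flat deck 50 mm above the table; origin on the table, z up. Well in the far left part (+x, +y); cover slides on the deck along y between 7 mm high rails at x = -15 and 103; bolt on the near left, button on the near right. A load cell block with an eye sticks out on the left to y = 188, 45 mm high.
- well_floor (a point): centre of the black floor of the well (open compartment with upright walls), at (45, 65, 8) mm in the unit's frame; axes as the unit's. Inside it is 100 mm along x, 110 mm along y, 42 mm deep from the deck.
- cover (a joint): slide of the orange cover, m: 0 = fully shut over the whole well, 0.125 = fully open towards the unit's -y; starts 0.108 to 0.125, leaving at least the +y 98 mm of the well open. Friction about 2 N; stays where left. Plate 112 mm (x) by 130 mm (y), its top 5 mm above the deck.
- cover_handle (a point): middle of the top of the cover's black grip bar: 44 mm long along the unit's x, 12 mm thick along y, 30 mm high on the cover plate (top 35 mm above the deck). Moves with the cover; shut, it is at (55, 65, 85) mm in the unit's frame.
- bolt (a joint): slide of the barrel bolt along the unit's x, m: 0 = drawn back, 0.036 = fully across (+x), its 8 mm rod in the staple. Starts 0 to 0.006. Friction about 1.5 N; stays where left. Rod axis 14 mm above the deck, at y = 55 mm in the unit's frame. Steel brackets 21 mm high hold it at x = -122 to -112 and -33 to -22 (y 44 to 66).
- bolt_lever (a joint): turn of the bolt's lever about the rod's axis, rad: 0 = upright, grows as it tips to the unit's +y, 1.45 = all the way down. Starts 0 to 0.15. Friction about 0.04 N m; stays where left. A steel guide wall beside it stops it at about 0.45 rad, except with the bolt fully across, where it goes down through the notch and then locks the bolt.
- bolt_knob (a point): centre of the red ball, 15 mm across, on the end of the 9 mm thick lever, 40 mm from the rod's axis; moves with slide and lever. Upright: 54 mm above the deck, y = 55, x = -95 drawn back, -59 fully across (mm, unit's frame). All the way down: y = 95, 19 mm above bare deck.
- staple (a point): steel staple standing on the cover's near edge, its opening's centre; takes the bolt's rod. 12 mm along x, 25 mm along y, up to 26 mm above the deck. Moves with the cover; shut, it is at (6, 55, 64) mm in the unit's frame. The rod strikes its cheek unless the cover is within about 3 mm of shut.
- notch (a point): the notch, a 16 mm wide gap (along x) in the steel guide wall, at (-59, 67.5, 64) mm in the unit's frame. The wall runs along x from -112 to -22, y from 65 to 70 mm, its top 26 mm above the deck.
- start (a joint): travel of the large black push button, in m: 0 = up, 0.006 = right down. Spring: fully down takes 5 N; it comes up again when released. Down counts from 0.0045.
- start_top (a point): centre of the top face of the black button, 48 mm across, 22 mm above the deck when up (travel 6 mm), at (-65, -82, 72) mm in the unit's frame, in a steel collar 64 mm across and 12 mm high. Pressed straight down.
- belay: titanium-coloured belay device, loose, about 90 g: metal body 60 mm long (its x, -30 to +30) by 34 mm wide (its y, flat parallel sides) by 28 mm high with two open slots from top to bottom, and a small eye that sticks out along its +x to 44 mm. Origin at the underside, under the middle of the 60 mm body; lies flat on the table with z up.
- carabiner_a: teal D-shaped locking carabiner lying flat, 105 mm long (its x) by 61 mm wide (its y) by 15 mm high, 85 g; origin on the table at its centre. Not used: leave it where it lies.
- carabiner_b: teal D-shaped locking carabiner lying flat, 105 mm long (its x) by 61 mm wide (its y) by 15 mm high, 85 g; origin on the table at its centre. Not used: leave it where it lies.
- gauge_plate: clear acrylic gauge plate, 90 by 140 by 6 mm with four round holes, lying flat left of the unit; origin under its centre. Not used: leave it.
- screwdriver: screwdriver with a red handle, lying flat beyond the unit; not used: leave it.
- wrench: steel wrench lying flat on the left; not used: leave it.
- pulley: blue pulley wheel lying flat, 56 mm across, 23 mm high, beyond the unit; not used: leave it.
- oil: white bottle with a red cap, 44 mm across, 85 mm high, standing beyond the carabiners on the right; not used: leave it.
Mind the look-alikes: they are no part of the job. There is more than one size of the belay; the one meant has the size given above.

How it is judged:
By the outcome, as a careful person would: the job done as asked, in the order asked, and still so for the second after the job is handed in, with the robot touching nothing.
It also fails if it takes over 72 s, if anything falls off the work surface, if the arm or the gripper's body presses on something with over 40 N, if the wrist force passes 120 N, or if a joint passes its speed limit or range.

### The arm

A 6-joint arm with a two-finger parallel gripper is mounted at the origin on the work surface. World frame = base frame: x ahead of the robot, y to its left, z up, the work surface at z = 0. Lengths are in m, angles in rad, forces in N, time in s.
With the tool pointing down it reaches from about 0.375 to 0.9 m from the base axis. Payload 3.1 kg.
Tool frame: the origin (TCP) lies on the centre line of the jaws, within the pads' length; the fingertips stand 14 mm ahead of it and the grasp point (between the pads) lies 5 mm behind it; z points along the fingers, y is the line along which they close (so a half turn about z gives the same grasp; the last joint's range is limited). The gripper opens to 87 mm and grips with 3 to 60 N. Pads are 19 mm wide; open, the fingers measure 117 mm over their backs; the gripper's body (75 mm by 190 mm) begins 51 mm behind the grasp point.
Start: joints at [0.998, 0.527, 1.433, -0, 1.181, -0.178], TCP at [0.24, 0.577, 0.237] pointing down, gripper open.
Joint ranges: [-3.08, 3.08], [-0.75, 2.2], [0.22, 2.44], [-1.43, 4.57], [0, 2.65], [-2.85, 2.85]. Speed limits (rad/s): [2.79, 2.79, 3.14, 3.14, 3.14, 3.14].

### API

Orientations are given as a unit quaternion [x, y, z, w].
In Python, from rig import robot gives the robot as it stands.
- The arm moves only by the tool move_arm, never from a script. Its argument "commands" is a list of rows, each an object with "hand": the finger opening in cm, from 0 to 8.7; "travel": the shift along the tool's x, y, z in cm, a list of three; "twist": the turn, a rotation vector about the tool's x, y, z in degrees, a list of three. In form: [{"hand": hand, "travel": [dx, dy, dz], "twist": [wx, wy, wz]}, ...]. A call has 1 to 5 rows; each row shifts and turns the commanded pose from where the row before left it, along the tool's axes as they then stand; what a row does not reach is not made up. A row lasts 1/12 s, in which the tool goes at most 41.7 mm and 7.16 degrees, less where a joint would pass 70% of its speed; a pose out of reach is approached as far as the arm can. A call is refused whole if a number of a shift passes 4.17 or a number of a turn 7.16, either way. A call with a gripper value outside its range is refused whole. The fingers move at their own pace and stop on an object; "force" is the grip in N (left out, the last holds). Time passes only in rows, so rows that do not move let the fingers close. It gives the time, the measured TCP pose, the force, the opening and the grip force at its end, in the units of the state.
- robot.get_obs(): the state, without advancing time (a new reading comes with each control period).
- robot.camera(name): name is "scene" or "top"; returns a dict with "frame" (400x640x3 uint8, red, green, blue), "fov_y" (degrees; the focal length in pixels is half the picture's height over the tangent of half this angle, whatever the lens; pixels are square), "cx", "cy" (the principal point, pixels), "k1" (the pictures are not rectified: a ray, as slopes to the right and down, at radius r is drawn at 1 + k1 r^2 times it, then the intrinsics apply), "extrinsics" (4x4, takes a point from camera to world coordinates). Camera axes: x right, y down, z forward; pixel columns grow to the right and rows downward; lengths in m; the calibration is good to about 2 mm. A picture is of the moment at which its call begins. There is no depth.
- robot.hand_in(): hands the job in; it is judged then, once.
The state is a dict: "time": time; "q": joint angles; "joint_velocities": joint speeds; "joint_torque": joint torques, N m; "position": TCP position; "tool_rot": TCP orientation; "ft_force": force on the tool from outside, world axes, zero at the start; "moment": the same for the moment, N m; "grip_width": finger opening in m; "grip_force": force on a finger pad.
Only numpy, scipy, OpenCV 4.12 (cv2) and the standard library are available. Lean on these libraries where they do the work, as an engineer would, in place of code of your own. Each camera call takes 0.05 s, during which the arm holds its last target. There are 200 camera calls.

## Working session

There is one attempt and no reset: what is moved stays moved. The work goes in short steps, Python scripts to look and compute and a tool call to move; the robot and the scene stay as the last step left them, time stands still between calls to the robot, and variables do not carry over. Pictures are saved under pics/ and viewed, at most 10 in all, crops included, and the job is handed in when it is done.

Besides the shell and the picture viewer there is one more tool, called after ">>>" by a JSON object that holds its "method" and its "body". move_arm: Moves the arm, as the interface text tells. Its arguments: {"type":"object","properties":{"commands":{"type":"array"},"force":{"type":"number"}},"required":["commands"]}

```bash
mkdir -p pics; cat > h.py <<'E'
import numpy as np, cv2
from rig import robot
from scipy.spatial.transform import Rotation as R
def snap(name,fn):
    c=robot.camera(name); cv2.imwrite(f'pics/{fn}.png',c['frame'][:,:,::-1])
    c2={k:v for k,v in c.items() if k!='frame'}; np.save(f'pics/{name}_cal.npy',c2,allow_pickle=True); return c
def cal(name): return np.load(f'pics/{name}_cal.npy',allow_pickle=True).item()
def KD(c):
    f=200/np.tan(np.radians(c['fov_y'])/2)
    return np.array([[f,0,c['cx']],[0,f,c['cy']],[0,0,1.]]),np.array([c['k1'],0,0,0.])
def ray(c,uv,z):
    K,D=KD(c); E=np.array(c['extrinsics'])
    p=cv2.undistortPointsIter(np.array([[uv]],float),K,D,None,None,(3,50,1e-9))[0,0]
    d=E[:3,:3]@np.array([p[0],p[1],1]); o=E[:3,3]
    return o+d*(z-o[2])/d[2]
def proj(c,P):
    K,D=KD(c); T=np.linalg.inv(np.array(c['extrinsics']))
    return cv2.projectPoints(np.atleast_2d(P).astype(float),cv2.Rodrigues(T[:3,:3])[0],T[:3,3],K,D)[0][:,0]
E
python3 - <<'E'
from h import *
for n in('scene','top'):
    c=snap(n,n+'0'); print(n,c['fov_y'],c['cx'],c['cy'],c['k1']); print(np.round(c['extrinsics'],3))
    cv2.imwrite(f'pics/{n}0b.png',cv2.resize(cv2.imread(f'pics/{n}0.png'),(800,500),interpolation=cv2.INTER_CUBIC))
print(robot.get_obs())
E
```

```text
scene 43.29114365531244 321.75192212776216 194.10838172473197 -0.09198203688892875
[[ 0.181  0.63  -0.756  1.536]
 [ 0.983 -0.102  0.151 -0.162]
 [ 0.018 -0.77  -0.637  0.885]
 [ 0.     0.     0.     1.   ]]
top 48.990179191161815 324.14292019390723 205.00038778748106 -0.05146117674727858
[[ 0.03  -0.984  0.177  0.334]
 [-0.999 -0.033 -0.014  0.013]
 [ 0.02  -0.176 -0.984  1.28 ]
 [ 0.     0.     0.     1.   ]]
{'time': 0.1, 'q': array([ 9.97490635e-01,  5.28393651e-01,  1.43377971e+00, -5.28510448e-05,
        1.18141575e+00, -1.78485851e-01]), 'joint_velocities': array([-0.00157855, -0.00339324, -0.00347606, -0.00046092, -0.00020884,
        0.00233562]), 'joint_torque': array([-1.34245934e-04, -4.40984845e+01, -1.77151322e+01,  6.35072007e-02,
        5.33855287e-02, -4.24880432e-05]), 'position': array([0.2400246 , 0.57637613, 0.23565515]), 'tool_rot': array([ 1.96120259e-01,  9.80579343e-01, -9.37503238e-04, -3.43724728e-04]), 'ft_force': array([0.03603752, 0.13880959, 0.64262168]), 'moment': array([0.0377946 , 0.02423361, 0.02917959]), 'grip_force': 0.0, 'grip_width': 0.08693887236238494}
```

View pics/top0b.png

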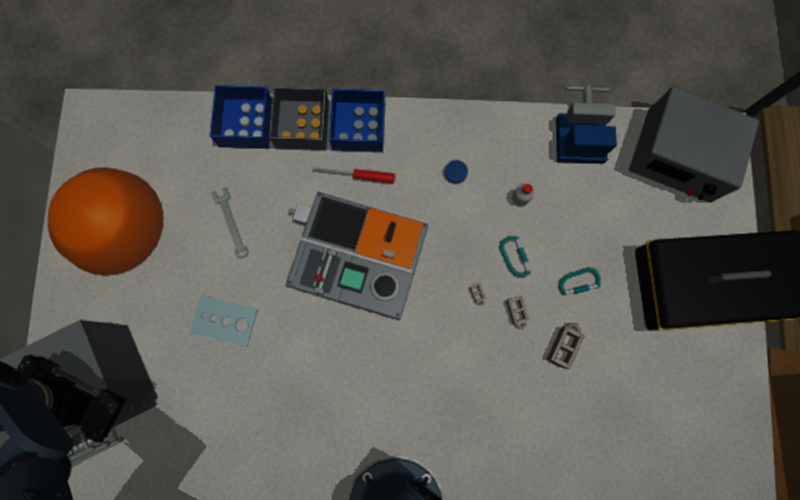

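View pics/scene0b.png

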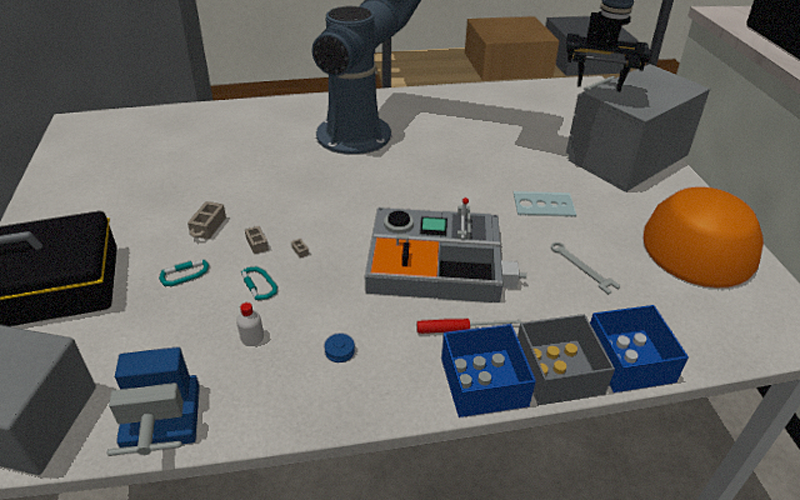

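Unit is centred near (357,255) in the enlarged top view. There are three belay candidates: small (477,294), middle (516,312) and large (566,345). I'll crop them to measure their sizes.

```bash
python3 - <<'E'
from h import *
im=cv2.imread('pics/top0.png')
cv2.imwrite('pics/cb.png',cv2.resize(im[220:300,370:475],None,fx=7,fy=7,interpolation=cv2.INTER_CUBIC))
cv2.imwrite('pics/cu.png',cv2.resize(im[148:262,224:350],None,fx=5,fy=5,interpolation=cv2.INTER_CUBIC))
E
```

```text
(no output)
```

View pics/cb.png

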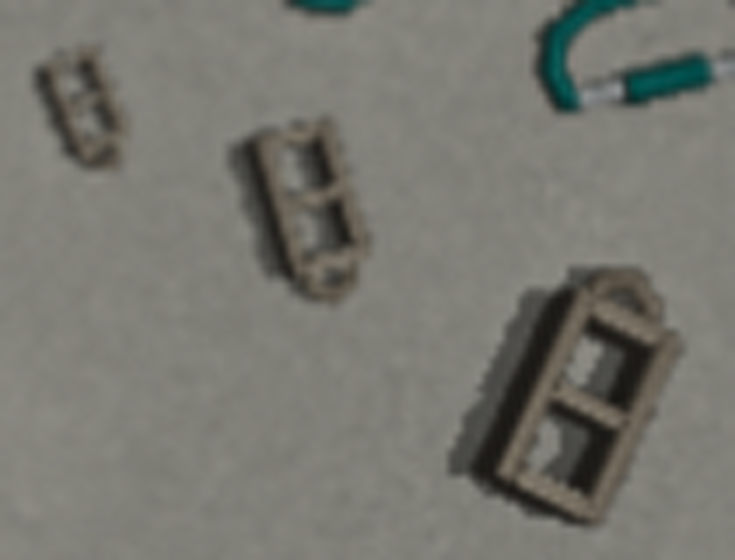

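View pics/cu.png

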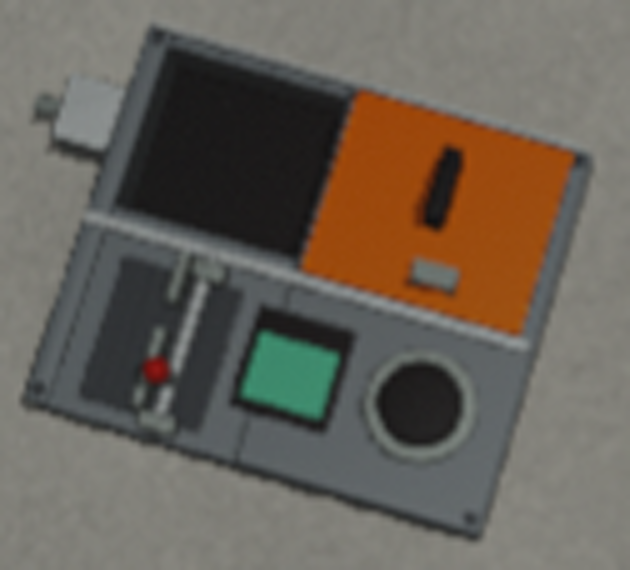

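The middle candidate, (258,132) to (362,248) in the crop, looks like the 60 mm one, with its eye at the bottom (325,297). The small and large ones are decoys. I'll check the sizes numerically and fit the unit's pose.

```bash
python3 - <<'E'
from h import *
from scipy.optimize import least_squares
c=cal('top')
B=lambda x,y:((x+.5)/7-.5+370,(y+.5)/7-.5+220)
U=lambda x,y:((x+.5)/5-.5+224,(y+.5)/5-.5+148)
for nm,pts,z in [('small',[(42,70),(95,48),(120,140),(75,158)],.018),('mid',[(258,132),(330,120),(364,245),(295,272),(328,300)],.028),('large',[(582,285),(680,340),(597,522),(503,472),(630,268)],.045)]:
    P=np.array([ray(c,B(*p),z)[:2] for p in pts]); print(nm,np.round(P*1000,1).tolist(), 'edges',np.round(1000*np.linalg.norm(np.roll(P[:4],-1,0)-P[:4],axis=1),1))
# unit fit: (crop px, unit coords)
pts=[((152,25),(105,135,50)),((592,158),(105,-135,50)),((482,538),(-125,-135,50)),((22,402),(-125,135,50)),((418,403),(-65,-82,72))]
uv=np.array([U(*p[0]) for p in pts]); Q=np.array([p[1] for p in pts])/1000
def W(s,Q): 
    r=R.from_euler('z',s[2]).as_matrix(); return Q@r.T+[s[0],s[1],0]
f=lambda s:(proj(c,W(s,Q))-uv).ravel()
s=least_squares(f,[.5,.08,0]).x
print('unit',np.round(s,4),np.degrees(s[2])); print(np.round(f(s).reshape(-1,2),2))
np.save('unit.npy',s)
r=R.from_euler('z',s[2]).as_matrix()
inv=lambda w:((np.asarray(w)-[s[0],s[1],0])@r)*1000
for n,p,z in [('ball',(157,370),.104),('cov+y far',(355,93),.055),('cov+y near',(302,268),.055),('cov -y near',(523,333),.055),('cov-y far',(577,153),.055),('hand far',(455,150),.085),('hand near',(432,226),.085),('staple',(435,270),.076)]:
    print(n,np.round(inv(ray(c,U(*p),z)),1))
E
```

```text
small [[493.5, -156.3], [503.4, -178.3], [465.4, -188.9], [457.4, -170.3]] edges [24.1 39.4 20.3 38.7]
mid [[469.4, -244.3], [475.3, -274.1], [424.4, -287.9], [412.6, -259.4], [401.6, -272.9]] edges [30.4 52.7 30.8 58.8]
large [[409.5, -372.6], [388.5, -412.3], [315.5, -377.0], [334.3, -339.3], [416.9, -392.4]] edges [44.9 81.1 42.2 82.3]
unit [ 0.567   0.102  -0.2594] -14.861416738557223
[[-0.59 -0.1 ]
 [ 0.61 -0.52]
 [-0.31  0.31]
 [-0.16 -0.2 ]
 [ 0.44  0.45]]
ball [-91.3  57.9 104. ]
cov+y far [99.1  7.6 55. ]
cov+y near [-7.5  5.9 55. ]
cov -y near [  -7.1 -124.7   55. ]
cov-y far [ 102.1 -124.7   55. ]
hand far [ 76.5 -59.4  85. ]
hand near [ 31.3 -59.7  85. ]
staple [  9.5 -68.   76. ]
```

Only the middle one measures about 34 x 60 mm. The small is about 22 x 39 and the large about 44 x 82. I'll confirm with a wireframe overlay in both cameras.

```bash
cat >> h.py <<'E'
def U2W(q):
    s=np.load('unit.npy'); return R.from_euler('z',s[2]).as_matrix()@(np.array(q)/1000)+[s[0],s[1],0]
def plan(target,yaw=None):
    """target world TCP (m); yaw: world angle (deg) wanted for tool y (mod 180)"""
    o=robot.get_obs(); M=R.from_quat(o['tool_rot']).as_matrix()
    y=np.degrees(np.arctan2(M[1,1],M[0,1])); dz=0
    if yaw is not None:
        d=(yaw-y+90)%180-90; dz=-d
    up=M@R.from_euler('z',dz,degrees=True).as_matrix()
    d=(np.array(target)-o['position'])*100
    print('t',round(o['time'],2),'pos',np.round(o['position'],4),'q6',round(o['q'][5],2),'tilt',np.round(M[:,2],3),'F',np.round(o['ft_force'],1),'w',round(o['grip_width'],4))
    print(' tooly',round(y,2),'twist z',round(dz,2),'| travel now-axes',np.round(M.T@d,2),'after-twist axes',np.round(up.T@d,2))
E
python3 - <<'E'
from h import *
cs=snap('scene','scene1'); ct=snap('top','top1')
b=np.array([.4434,-.2667,0]); r=R.from_euler('z',194.5,degrees=True).as_matrix()
loc=np.array([[x,y,z] for z in(0,28) for x,y in((-30,-17),(30,-17),(30,17),(-30,17))])/1000
out=[]
for c,(x0,y0) in ((ct,(390,225)),(cs,(180,170))):
    im=c['frame'][:,:,::-1][y0:y0+50,x0:x0+50].copy(); im=cv2.resize(im,None,fx=8,fy=8,interpolation=cv2.INTER_CUBIC)
    p=((proj(c,loc@r.T+b)-[x0,y0]+.5)*8-.5).astype(int)
    for i in range(4):
        for a,d in((i,(i+1)%4),(i+4,(i+1)%4+4),(i,i+4)): cv2.line(im,tuple(map(int,p[a])),tuple(map(int,p[d])),(0,255,0) if a>3 else (255,128,0),1)
    out.append(im)
cv2.imwrite('pics/ov.png',np.hstack(out))
plan([.45,.15,.236]);plan([.4434,-.2667,.12],194.5+90)
E
```

```text
t 0.2 pos [0.2401 0.5766 0.2359] q6 -0.18 tilt [-0.001 -0.001 -1.   ] F [ 0.1 -0.   0.6] w 0.0872
 tooly 67.38 twist z 0 | travel now-axes [-3.578e+01 -3.130e+01  3.000e-02] after-twist axes [-3.578e+01 -3.130e+01  3.000e-02]
t 0.2 pos [0.2401 0.5766 0.2359] q6 -0.18 tilt [-0.001 -0.001 -1.   ] F [ 0.1 -0.   0.6] w 0.0872
 tooly 67.38 twist z -37.12 | travel now-axes [-51.2  -70.01  11.68] after-twist axes [  1.42 -86.72  11.68]
```

View pics/ov.png

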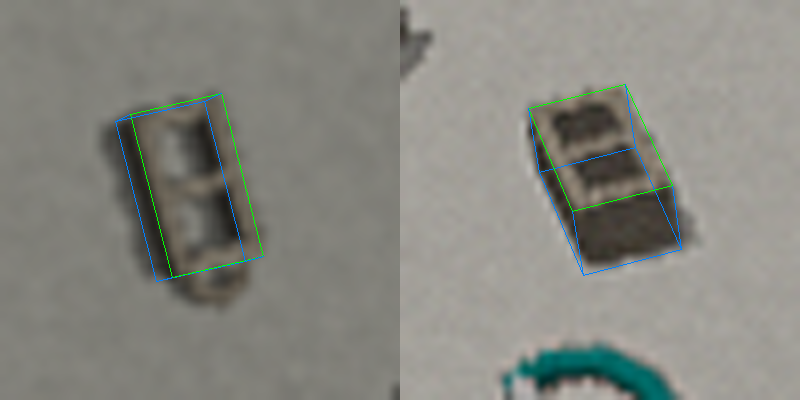

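The wireframe fits in both views, so the middle one is the belay. Moving towards it.

>>> {"method": "move_arm", "body": {"commands": [{"hand": 8.7,"travel": [-3,-2.6,0],"twist": [0,0,0]},{"hand": 8.7,"travel": [-3,-2.6,0],"twist": [0,0,0]},{"hand": 8.7,"travel": [-3,-2.6,0],"twist": [0,0,0]},{"hand": 8.7,"travel": [-3,-2.6,0],"twist": [0,0,0]},{"hand": 8.7,"travel": [-3,-2.6,0],"twist": [0,0,0]}]}}

```text
time: 0.62
position: [0.3291, 0.3976, 0.2364]
tool_rot: [0.196, 0.981, -0.0, 0.0]
ft_force: [1.9, 0.3, -0.2]
grip_width: 0.087
grip_force: 0.0
```

>>> {"method": "move_arm", "body": {"commands": [{"hand": 8.7,"travel": [-3,-2.6,0],"twist": [0,0,0]},{"hand": 8.7,"travel": [-3,-2.6,0],"twist": [0,0,0]},{"hand": 8.7,"travel": [-3,-2.6,0],"twist": [0,0,0]},{"hand": 8.7,"travel": [-3,-2.6,0],"twist": [0,0,0]},{"hand": 8.7,"travel": [-3,-2.6,0],"twist": [0,0,0]}]}}

```text
time: 1.03
position: [0.4177, 0.2197, 0.2366]
tool_rot: [0.196, 0.981, 0.0, 0.0]
ft_force: [0.7, 0.4, 0.2]
grip_width: 0.0871
grip_force: 0.0
```

>>> {"method": "move_arm", "body": {"commands": [{"hand": 8.7,"travel": [-3,-2.6,0],"twist": [0,0,0]},{"hand": 8.7,"travel": [-3,-2.6,0],"twist": [0,0,0]},{"hand": 7,"travel": [0,0,0],"twist": [0,0,-7.1]},{"hand": 7,"travel": [0,0,0],"twist": [0,0,-7.1]},{"hand": 7,"travel": [0,0,0],"twist": [0,0,-7.1]}]}}

```text
time: 1.45
position: [0.453, 0.1492, 0.2364]
tool_rot: [0.01, 1.0, 0.0, -0.0]
ft_force: [0.3, 0.6, 0.4]
grip_width: 0.0745
grip_force: 0.0
```

>>> {"method": "move_arm", "body": {"commands": [{"hand": 7,"travel": [0,0,0],"twist": [0,0,-7.1]},{"hand": 7,"travel": [0,0,0],"twist": [0,0,-7.1]},{"hand": 7,"travel": [0,0,0],"twist": [0,0,-1.6]},{"hand": 7,"travel": [0,0,0],"twist": [0,0,0]}]}}

```text
time: 1.78
position: [0.4526, 0.1504, 0.2365]
tool_rot: [-0.126, 0.992, 0.0, -0.0]
ft_force: [-0.3, 0.4, -0.4]
grip_width: 0.0703
grip_force: 0.0
```

```bash
python3 -c "
from h import *
plan([.4434,-.2667,.12],284.5)"
```

```text
t 1.78 pos [0.4526 0.1504 0.2365] q6 -1.74 tilt [-0.  0. -1.] F [-0.3  0.4 -0.4] w 0.0703
 tooly 104.49 twist z -0.01 | travel now-axes [ 11.32 -40.15  11.65] after-twist axes [ 11.33 -40.15  11.65]
```

>>> {"method": "move_arm", "body": {"commands": [{"hand": 7,"travel": [0.94,-3.35,0.9],"twist": [0,0,0]},{"hand": 7,"travel": [0.94,-3.35,0.9],"twist": [0,0,0]},{"hand": 7,"travel": [0.94,-3.35,0.9],"twist": [0,0,0]},{"hand": 7,"travel": [0.94,-3.35,0.9],"twist": [0,0,0]},{"hand": 7,"travel": [0.94,-3.35,0.9],"twist": [0,0,0]}]}}

```text
time: 2.2
position: [0.4488, -0.0248, 0.1913]
tool_rot: [-0.126, 0.992, -0.0, 0.0]
ft_force: [1.2, -0.3, 0.2]
grip_width: 0.0697
grip_force: 0.0
```

>>> {"method": "move_arm", "body": {"commands": [{"hand": 7,"travel": [0.94,-3.35,0.9],"twist": [0,0,0]},{"hand": 7,"travel": [0.94,-3.35,0.9],"twist": [0,0,0]},{"hand": 7,"travel": [0.94,-3.35,0.9],"twist": [0,0,0]},{"hand": 7,"travel": [0.94,-3.35,0.9],"twist": [0,0,0]},{"hand": 7,"travel": [0.94,-3.35,0.9],"twist": [0,0,0]}]}}

```text
time: 2.62
position: [0.4452, -0.1992, 0.1461]
tool_rot: [-0.125, 0.992, -0.0, 0.0]
ft_force: [1.4, 0.6, 0.1]
grip_width: 0.07
grip_force: 0.0
```

>>> {"method": "move_arm", "body": {"commands": [{"hand": 7,"travel": [0.94,-3.35,0.9],"twist": [0,0,0]},{"hand": 7,"travel": [0.94,-3.35,0.9],"twist": [0,0,0]},{"hand": 7,"travel": [0,0,0],"twist": [0,0,0]},{"hand": 7,"travel": [0,0,0],"twist": [0,0,0]}]}}

```text
time: 2.95
position: [0.4438, -0.2689, 0.1279]
tool_rot: [-0.124, 0.992, 0.0, -0.0]
ft_force: [-0.4, 0.5, -0.4]
grip_width: 0.0703
grip_force: 0.0
```

```bash
python3 -c "
from h import *
plan([.4434,-.2667,.020],284.5)"
```

```text
t 2.95 pos [ 0.4438 -0.2689  0.1279] q6 -2.58 tilt [-0.  0. -1.] F [-0.4  0.5 -0.4] w 0.0703
 tooly 104.23 twist z -0.27 | travel now-axes [-0.02  0.22 10.79] after-twist axes [-0.02  0.22 10.79]
```

>>> {"method": "move_arm", "body": {"commands": [{"hand": 7,"travel": [0,0.2,3],"twist": [0,0,0]},{"hand": 6.5,"travel": [0,0,3],"twist": [0,0,0]},{"hand": 6,"travel": [0,0,3],"twist": [0,0,0]},{"hand": 6,"travel": [0,0,1.8],"twist": [0,0,0]},{"hand": 6,"travel": [0,0,0],"twist": [0,0,0]}]}}

```text
time: 3.37
position: [0.4415, -0.2618, 0.0177]
tool_rot: [-0.126, 0.992, 0.003, -0.003]
ft_force: [0.1, -0.1, 0.7]
grip_width: 0.061
grip_force: 0.0
```

>>> {"method": "move_arm", "body": {"commands": [{"hand": 2.5,"travel": [0,0,0],"twist": [0,0,0]},{"hand": 2.5,"travel": [0,0,0],"twist": [0,0,0]},{"hand": 2.5,"travel": [0,0,0],"twist": [0,0,0]},{"hand": 2.5,"travel": [0,0,0],"twist": [0,0,0]},{"hand": 2.5,"travel": [0,0,0],"twist": [0,0,0]}], "force": 20}}

```text
time: 3.78
position: [0.4442, -0.2656, 0.0218]
tool_rot: [-0.126, 0.992, -0.001, 0.001]
ft_force: [0.3, -1.2, 1.2]
grip_width: 0.0344
grip_force: 1.5
```

>>> {"method": "move_arm", "body": {"commands": [{"hand": 2.5,"travel": [0,0,0],"twist": [0,0,0]},{"hand": 2.5,"travel": [0,0,0],"twist": [0,0,0]},{"hand": 2.5,"travel": [0,0,0],"twist": [0,0,0]}]}}

```text
time: 4.03
position: [0.4442, -0.2656, 0.0218]
tool_rot: [-0.126, 0.992, -0.001, 0.001]
ft_force: [0.0, 1.0, 6.3]
grip_width: 0.0337
grip_force: 19.8
```

>>> {"method": "move_arm", "body": {"commands": [{"hand": 2.5,"travel": [0,0,-2],"twist": [0,0,0]},{"hand": 2.5,"travel": [0,0,-4],"twist": [0,0,0]},{"hand": 2.5,"travel": [0,0,-4],"twist": [0,0,0]},{"hand": 2.5,"travel": [0,0,-4],"twist": [0,0,0]},{"hand": 2.5,"travel": [0,0,-2],"twist": [0,0,5]}]}}

```text
time: 4.45
position: [0.4447, -0.2662, 0.185]
tool_rot: [-0.082, 0.997, -0.003, 0.002]
ft_force: [0.0, -0.5, -1.2]
grip_width: 0.0339
grip_force: 19.7
```

>>> {"method": "move_arm", "body": {"commands": [{"hand": 2.5,"travel": [0,0,0],"twist": [0,0,6.1]},{"hand": 2.5,"travel": [0,0,0],"twist": [0,0,6.1]},{"hand": 2.5,"travel": [0,0,0],"twist": [0,0,6.1]},{"hand": 2.5,"travel": [0,0,0],"twist": [0,0,6.1]},{"hand": 2.5,"travel": [0,0,0],"twist": [0,0,0]}]}}

```text
time: 4.87
position: [0.443, -0.2647, 0.1807]
tool_rot: [0.131, 0.991, 0.0, -0.0]
ft_force: [-0.2, 0.1, -1.7]
grip_width: 0.0341
grip_force: 19.7
```

```bash
python3 -c "
from h import *
t=U2W([52,67,120]);print(t);plan(t,75.14)"
```

```text
[0.63445562 0.1534612  0.12      ]
t 4.87 pos [ 0.443  -0.2647  0.1807] q6 -2.06 tilt [-0.  0. -1.] F [-0.2  0.1 -1.7] w 0.0341
 tooly 74.96 twist z -0.18 | travel now-axes [-7.64 45.35  6.08] after-twist axes [-7.78 45.33  6.08]
```

>>> {"method": "move_arm", "body": {"commands": [{"hand": 2.5,"travel": [-0.64,3.78,0],"twist": [0,0,0]},{"hand": 2.5,"travel": [-0.64,3.78,0],"twist": [0,0,0]},{"hand": 2.5,"travel": [-0.64,3.78,0],"twist": [0,0,0]},{"hand": 2.5,"travel": [-0.64,3.78,0],"twist": [0,0,0]},{"hand": 2.5,"travel": [-0.64,3.78,0],"twist": [0,0,0]}]}}

```text
time: 5.28
position: [0.5232, -0.0891, 0.1805]
tool_rot: [0.129, 0.992, 0.0, -0.0]
ft_force: [0.2, -0.4, -0.3]
grip_width: 0.0339
grip_force: 19.7
```

>>> {"method": "move_arm", "body": {"commands": [{"hand": 2.5,"travel": [-0.64,3.78,0],"twist": [0,0,0]},{"hand": 2.5,"travel": [-0.64,3.78,0],"twist": [0,0,0]},{"hand": 2.5,"travel": [-0.64,3.78,0],"twist": [0,0,0]},{"hand": 2.5,"travel": [-0.64,3.78,0],"twist": [0,0,0]},{"hand": 2.5,"travel": [-0.64,3.78,0],"twist": [0,0,0]}]}}

```text
time: 5.7
position: [0.6027, 0.0856, 0.1804]
tool_rot: [0.128, 0.992, -0.0, -0.0]
ft_force: [0.5, 1.0, -0.5]
grip_width: 0.0338
grip_force: 19.7
```

>>> {"method": "move_arm", "body": {"commands": [{"hand": 2.5,"travel": [-0.64,3.78,0],"twist": [0,0,0]},{"hand": 2.5,"travel": [-0.64,3.78,1.5],"twist": [0,0,0]},{"hand": 2.5,"travel": [0,0,2],"twist": [0,0,0]},{"hand": 2.5,"travel": [0,0,1.5],"twist": [0,0,0]},{"hand": 2.5,"travel": [0,0,0],"twist": [0,0,0]}]}}

```text
time: 6.12
position: [0.6315, 0.1543, 0.1266]
tool_rot: [0.128, 0.992, -0.001, -0.004]
ft_force: [-0.8, 0.2, -0.8]
grip_width: 0.0341
grip_force: 19.7
```

```bash
python3 -c "
from h import *
t=U2W([52,67,31]);print(t);plan(t,75.14)
c=snap('top','top2');im=cv2.imread('pics/top2.png')
cv2.imwrite('pics/c2.png',cv2.resize(im[130:260,220:360],None,fx=4,fy=4,interpolation=cv2.INTER_CUBIC))"
```

```text
[0.63445562 0.1534612  0.031     ]
t 6.12 pos [0.6315 0.1543 0.1266] q6 -1.25 tilt [-0.008 -0.001 -1.   ] F [-0.8  0.2 -0.8] w 0.0341
 tooly 75.32 twist z 0.18 | travel now-axes [-0.38  0.02  9.56] after-twist axes [-0.38  0.02  9.56]
```

View pics/c2.png

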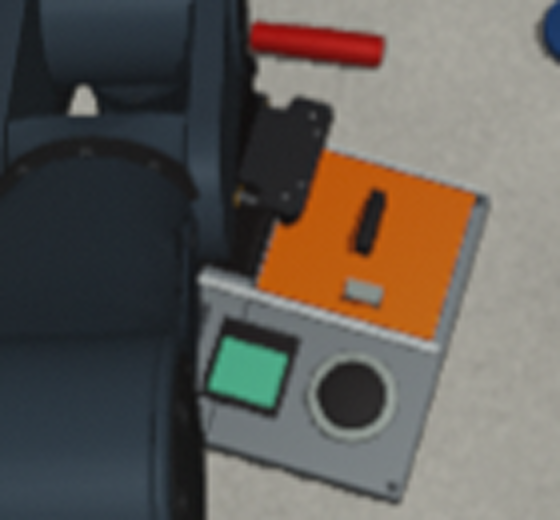

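The arm hides the well, but the gripper is clear of the cover handle at (370,222). Lowering.

>>> {"method": "move_arm", "body": {"commands": [{"hand": 2.5,"travel": [0,0,2],"twist": [0,0,0]},{"hand": 2.5,"travel": [0,0,2],"twist": [0,0,0]},{"hand": 2.5,"travel": [0,0,2],"twist": [0,0,0]},{"hand": 2.5,"travel": [0,0,2],"twist": [0,0,0]},{"hand": 2.5,"travel": [0,0,0],"twist": [0,0,0]}]}}

```text
time: 6.58
position: [0.6323, 0.1525, 0.048]
tool_rot: [0.13, 0.992, -0.001, -0.003]
ft_force: [-1.0, -0.6, -1.3]
grip_width: 0.0338
grip_force: 19.7
```

```bash
python3 -c "
from h import *
t=U2W([52,67,31]);plan(t,75.14)"
```

```text
t 6.58 pos [0.6323 0.1525 0.048 ] q6 -1.25 tilt [-0.006 -0.    -1.   ] F [-1.  -0.6 -1.3] w 0.0338
 tooly 75.09 twist z -0.05 | travel now-axes [-0.19  0.15  1.7 ] after-twist axes [-0.19  0.15  1.7 ]
```

>>> {"method": "move_arm", "body": {"commands": [{"hand": 2.5,"travel": [0,0,1],"twist": [0,0,0]},{"hand": 2.5,"travel": [0,0,0.8],"twist": [0,0,0]},{"hand": 2.5,"travel": [0,0,0],"twist": [0,0,0]},{"hand": 2.5,"travel": [0,0,0],"twist": [0,0,0]}]}}

```text
time: 6.92
position: [0.6348, 0.1534, 0.0331]
tool_rot: [0.13, 0.992, 0.0, 0.0]
ft_force: [0.5, -0.5, -0.6]
grip_width: 0.0338
grip_force: 19.7
```

Needs about 3 mm more.

>>> {"method": "move_arm", "body": {"commands": [{"hand": 2.5,"travel": [0,0,0.2],"twist": [0,0,0]},{"hand": 2.5,"travel": [0,0,0.1],"twist": [0,0,0]},{"hand": 2.5,"travel": [0,0,0],"twist": [0,0,0]},{"hand": 2.5,"travel": [0,0,0],"twist": [0,0,0]}]}}

```text
time: 7.25
position: [0.6347, 0.1536, 0.0299]
tool_rot: [0.13, 0.992, 0.0, 0.0]
ft_force: [0.7, 0.1, -0.4]
grip_width: 0.034
grip_force: 19.7
```

>>> {"method": "move_arm", "body": {"commands": [{"hand": 3.8,"travel": [0,0,0],"twist": [0,0,0]},{"hand": 5,"travel": [0,0,0],"twist": [0,0,0]},{"hand": 5,"travel": [0,0,0],"twist": [0,0,0]},{"hand": 5,"travel": [0,0,0],"twist": [0,0,0]}]}}

```text
time: 7.58
position: [0.6346, 0.1535, 0.0297]
tool_rot: [0.13, 0.992, 0.0, 0.0]
ft_force: [0.6, -0.5, 0.0]
grip_width: 0.0475
grip_force: 0.0
```

>>> {"method": "move_arm", "body": {"commands": [{"hand": 5,"travel": [0,0,-2],"twist": [0,0,0]},{"hand": 5,"travel": [0,0,-3],"twist": [0,0,0]},{"hand": 5,"travel": [0,0,-4],"twist": [0,0,0]},{"hand": 5,"travel": [0,0,-2],"twist": [0,0,0]},{"hand": 5,"travel": [0,0,0],"twist": [0,0,0]}]}}

```text
time: 8.0
position: [0.6383, 0.1539, 0.1456]
tool_rot: [0.13, 0.992, 0.001, 0.006]
ft_force: [0.6, -0.8, 0.8]
grip_width: 0.0497
grip_force: 0.0
```

```bash
python3 -c "
from h import *
t=U2W([54,-59.6,120]);plan(t,75.14);t=U2W([54,-59.6,76]);plan(t,75.14)
c=snap('scene','s3');im=cv2.imread('pics/s3.png')
p=proj(c,U2W([52,67,36]));print(p,proj(c,U2W([54,-59.6,85])))
x,y=map(int,p[0]);cv2.imwrite('pics/c3.png',cv2.resize(im[y-60:y+50,x-100:x+60],None,fx=5,fy=5,interpolation=cv2.INTER_CUBIC)); print(x,y)"
```

```text
t 8.0 pos [0.6383 0.1539 0.1456] q6 -1.24 tilt [ 0.012  0.001 -1.   ] F [ 0.6 -0.8  0.8] w 0.0497
 tooly 75.09 twist z -0.05 | travel now-axes [  0.18 -12.81   2.51] after-twist axes [  0.19 -12.81   2.51]
t 8.0 pos [0.6383 0.1539 0.1456] q6 -1.24 tilt [ 0.012  0.001 -1.   ] F [ 0.6 -0.8  0.8] w 0.0497
 tooly 75.09 twist z -0.05 | travel now-axes [  0.23 -12.82   6.91] after-twist axes [  0.24 -12.82   6.91]
[[373.53329976 215.6845762 ]] [[323.86956937 198.16544891]]
373 215
```

View pics/c3.png

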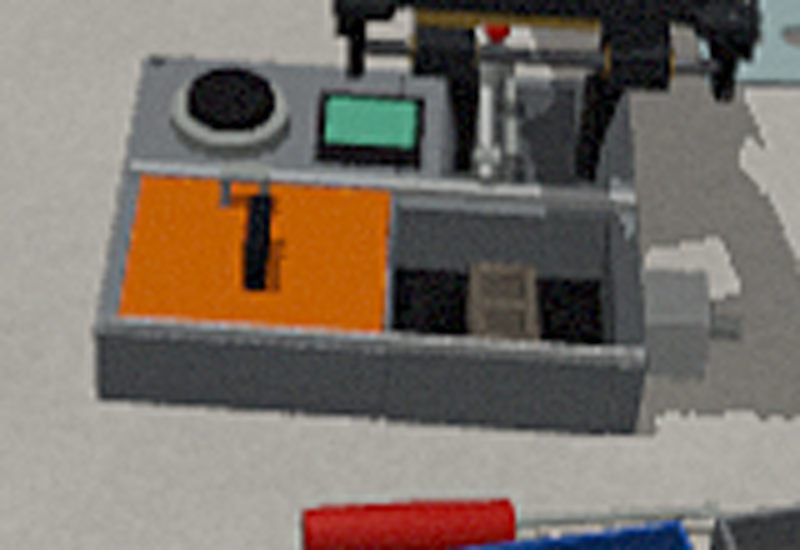

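The belay lies flat in the well at crop (503,300), released. Next, the cover handle.

>>> {"method": "move_arm", "body": {"commands": [{"hand": 5,"travel": [0,-3.2,0],"twist": [0,0,0]},{"hand": 5,"travel": [0,-3.2,0],"twist": [0,0,0]},{"hand": 5,"travel": [0,-3.2,0],"twist": [0,0,0]},{"hand": 5,"travel": [0,-3.2,0],"twist": [0,0,0]},{"hand": 5,"travel": [0,0,0],"twist": [0,0,0]}]}}

```text
time: 8.47
position: [0.5988, 0.025, 0.1376]
tool_rot: [0.132, 0.991, -0.001, -0.003]
ft_force: [0.3, 0.8, 0.4]
grip_width: 0.0502
grip_force: 0.0
```

>>> {"method": "move_arm", "body": {"commands": [{"hand": 5,"travel": [0,0,2],"twist": [0,0,0]},{"hand": 5,"travel": [0,0,0],"twist": [0,0,0]},{"hand": 5,"travel": [0,0,0],"twist": [0,0,0]}]}}

```text
time: 8.72
position: [0.5997, 0.0302, 0.1176]
tool_rot: [0.13, 0.992, 0.0, -0.003]
ft_force: [-0.5, 0.6, -0.7]
grip_width: 0.0498
grip_force: 0.0
```

```bash
python3 -c "
from h import *
t=U2W([54,-59.6,76]);plan(t,75.14)"
```

```text
t 8.72 pos [0.5997 0.0302 0.1176] q6 -1.45 tilt [-0.005  0.001 -1.   ] F [-0.5  0.6 -0.7] w 0.0498
 tooly 75.07 twist z -0.07 | travel now-axes [-0.42  0.14  4.15] after-twist axes [-0.42  0.14  4.15]
```

>>> {"method": "move_arm", "body": {"commands": [{"hand": 5,"travel": [-0.2,0.1,2],"twist": [0,0,0]},{"hand": 5,"travel": [0,0,2.1],"twist": [0,0,0]},{"hand": 5,"travel": [0,0,0],"twist": [0,0,0]},{"hand": 5,"travel": [0,0,0],"twist": [0,0,0]}]}}

```text
time: 9.05
position: [0.6028, 0.0311, 0.0778]
tool_rot: [0.129, 0.992, 0.0, -0.002]
ft_force: [-0.9, 0.6, -0.3]
grip_width: 0.05
grip_force: 0.0
```

>>> {"method": "move_arm", "body": {"commands": [{"hand": 0.5,"travel": [0,0,0],"twist": [0,0,0]},{"hand": 0.5,"travel": [0,0,0],"twist": [0,0,0]},{"hand": 0.5,"travel": [0,0,0],"twist": [0,0,0]},{"hand": 0.5,"travel": [0,0,0],"twist": [0,0,0]},{"hand": 0.5,"travel": [0,0,0],"twist": [0,0,0]}], "force": 15}}

```text
time: 9.47
position: [0.604, 0.0302, 0.0793]
tool_rot: [0.13, 0.992, 0.0, 0.001]
ft_force: [-0.9, -0.9, -0.9]
grip_width: 0.0244
grip_force: 0.0
```

>>> {"method": "move_arm", "body": {"commands": [{"hand": 0.5,"travel": [0,0,0],"twist": [0,0,0]},{"hand": 0.5,"travel": [0,0,0],"twist": [0,0,0]},{"hand": 0.5,"travel": [0,0,0],"twist": [0,0,0]}]}}

```text
time: 9.72
position: [0.6039, 0.0304, 0.0789]
tool_rot: [0.13, 0.992, 0.0, 0.0]
ft_force: [-1.4, 0.8, 3.1]
grip_width: 0.012
grip_force: 15.0
```

```bash
python3 -c "
from h import *
t=U2W([54,65,76]);plan(t,75.14)"
```

```text
t 9.72 pos [0.6039 0.0304 0.0789] q6 -1.45 tilt [ 0.001  0.    -1.   ] F [-1.4  0.8  3.1] w 0.012
 tooly 75.07 twist z -0.07 | travel now-axes [1.000e-02 1.248e+01 2.900e-01] after-twist axes [-0.   12.48  0.29]
```

Gripped, 12 mm wide. Sliding the cover 12.5 cm, slowing at the end.

>>> {"method": "move_arm", "body": {"commands": [{"hand": 0.5,"travel": [0,2,0],"twist": [0,0,0]},{"hand": 0.5,"travel": [0,2,0],"twist": [0,0,0]},{"hand": 0.5,"travel": [0,2,0],"twist": [0,0,0]},{"hand": 0.5,"travel": [0,2,0],"twist": [0,0,0]},{"hand": 0.5,"travel": [0,2,0],"twist": [0,0,0]}]}}

```text
time: 10.13
position: [0.6295, 0.1265, 0.0789]
tool_rot: [0.13, 0.992, -0.001, -0.0]
ft_force: [-0.4, -3.2, 2.2]
grip_width: 0.0122
grip_force: 15.0
```

>>> {"method": "move_arm", "body": {"commands": [{"hand": 0.5,"travel": [0,1,0],"twist": [0,0,0]},{"hand": 0.5,"travel": [0,0.8,0],"twist": [0,0,0]},{"hand": 0.5,"travel": [0,0.4,0],"twist": [0,0,0]},{"hand": 0.5,"travel": [0,0.2,0],"twist": [0,0,0]},{"hand": 0.5,"travel": [0,0,0],"twist": [0,0,0]}]}}

```text
time: 10.55
position: [0.6358, 0.1502, 0.0789]
tool_rot: [0.13, 0.992, 0.0, 0.0]
ft_force: [-0.6, 1.9, 2.8]
grip_width: 0.012
grip_force: 15.0
```

>>> {"method": "move_arm", "body": {"commands": [{"hand": 0.5,"travel": [0,0.1,0],"twist": [0,0,0]},{"hand": 0.5,"travel": [0,0.1,0],"twist": [0,0,0]},{"hand": 0.5,"travel": [0,0,0],"twist": [0,0,0]}]}}

```text
time: 10.8
position: [0.6361, 0.151, 0.0788]
tool_rot: [0.13, 0.992, -0.001, -0.0]
ft_force: [-0.8, -3.7, 5.3]
grip_width: 0.0121
grip_force: 15.0
```

```bash
python3 -c "
from h import *
t=U2W([54,65,76]);plan(t,75.14)"
```

```text
t 10.8 pos [0.6361 0.151  0.0788] q6 -1.25 tilt [-0.    -0.001 -1.   ] F [-0.8 -3.7  5.3] w 0.0121
 tooly 75.07 twist z -0.07 | travel now-axes [ 0.02 -0.01  0.28] after-twist axes [ 0.02 -0.01  0.28]
```

>>> {"method": "move_arm", "body": {"commands": [{"hand": 0.5,"travel": [0,0.15,0],"twist": [0,0,0]},{"hand": 0.5,"travel": [0,0.15,0],"twist": [0,0,0]},{"hand": 0.5,"travel": [0,0,0],"twist": [0,0,0]},{"hand": 0.5,"travel": [0,0,0],"twist": [0,0,0]}]}}

```text
time: 11.13
position: [0.6361, 0.1512, 0.0788]
tool_rot: [0.13, 0.992, -0.003, -0.001]
ft_force: [-2.3, -10.7, 6.5]
grip_width: 0.0116
grip_force: 15.0
```

The cover is against its stop (handle y 65.0 in the unit frame). Relaxing, releasing, lifting and turning for the bolt.

>>> {"method": "move_arm", "body": {"commands": [{"hand": 0.5,"travel": [0,-0.4,0],"twist": [0,0,0]},{"hand": 0.5,"travel": [0,0,0],"twist": [0,0,0]},{"hand": 4,"travel": [0,0,0],"twist": [0,0,0]},{"hand": 4,"travel": [0,0,0],"twist": [0,0,0]},{"hand": 4,"travel": [0,0,0],"twist": [0,0,0]}]}}

```text
time: 11.55
position: [0.6355, 0.1513, 0.0778]
tool_rot: [0.13, 0.992, 0.0, -0.001]
ft_force: [-0.1, 0.0, -0.3]
grip_width: 0.0246
grip_force: 0.0
```

>>> {"method": "move_arm", "body": {"commands": [{"hand": 4,"travel": [0,0,-2],"twist": [0,0,0]},{"hand": 4,"travel": [0,0,-4],"twist": [0,0,0]},{"hand": 4,"travel": [0,0,-4],"twist": [0,0,0]},{"hand": 4,"travel": [0,0,-1],"twist": [0,0,6.9]},{"hand": 4,"travel": [0,0,0],"twist": [0,0,6.9]}]}}

```text
time: 11.97
position: [0.6387, 0.1517, 0.1932]
tool_rot: [0.251, 0.968, 0.002, 0.004]
ft_force: [1.1, 0.4, -1.0]
grip_width: 0.0401
grip_force: 0.0
```

>>> {"method": "move_arm", "body": {"commands": [{"hand": 4,"travel": [0,0,0],"twist": [0,0,7]},{"hand": 4,"travel": [0,0,0],"twist": [0,0,7]},{"hand": 4,"travel": [0,0,0],"twist": [0,0,7]},{"hand": 4,"travel": [0,0,0],"twist": [0,0,7]},{"hand": 4,"travel": [0,0,0],"twist": [0,0,7]}]}}

```text
time: 12.38
position: [0.6355, 0.1514, 0.1879]
tool_rot: [0.53, 0.848, -0.0, -0.0]
ft_force: [-0.2, -0.1, 0.6]
grip_width: 0.04
grip_force: 0.0
```

>>> {"method": "move_arm", "body": {"commands": [{"hand": 4,"travel": [0,0,0],"twist": [0,0,7]},{"hand": 4,"travel": [0,0,0],"twist": [0,0,7]},{"hand": 4,"travel": [0,0,0],"twist": [0,0,7]},{"hand": 4,"travel": [0,0,0],"twist": [0,0,7]},{"hand": 4,"travel": [0,0,0],"twist": [0,0,7]}]}}

```text
time: 12.8
position: [0.6355, 0.1514, 0.1878]
tool_rot: [0.761, 0.649, -0.0, -0.0]
ft_force: [-0.6, -0.3, -0.6]
grip_width: 0.04
grip_force: 0.0
```

>>> {"method": "move_arm", "body": {"commands": [{"hand": 4,"travel": [0,0,0],"twist": [0,0,6]},{"hand": 4,"travel": [0,0,0],"twist": [0,0,0]},{"hand": 4,"travel": [0,0,0],"twist": [0,0,0]}]}}

```text
time: 13.05
position: [0.6356, 0.1513, 0.188]
tool_rot: [0.791, 0.612, -0.0, -0.0]
ft_force: [-0.1, 0.3, 0.7]
grip_width: 0.04
grip_force: 0.0
```

```bash
python3 -c "
from h import *
t=U2W([-91,58,180]);plan(t,-14.86)
c=snap('scene','s4');im=cv2.imread('pics/s4.png')
p=proj(c,U2W([0,30,50]));x,y=map(int,p[0]);print(x,y)
cv2.imwrite('pics/c4.png',cv2.resize(im[y-60:y+50,x-80:x+80],None,fx=5,fy=5,interpolation=cv2.INTER_CUBIC))
print([np.round((proj(c,U2W(q))[0]-[x-80,y-60])*5).tolist() for q in ([-91,57,104],[-95,55,104],[55,130,55],[6,55,64])])"
```

```text
t 13.05 pos [0.6356 0.1513 0.188 ] q6 0.32 tilt [-0.001  0.    -1.   ] F [-0.1  0.3  0.7] w 0.04
 tooly -14.54 twist z 0.32 | travel now-axes [ -0.64 -14.47   0.82] after-twist axes [ -0.72 -14.46   0.82]
359 197
[[464.0, 118.0], [460.0, 113.0], [602.0, 377.0], [454.0, 291.0]]
```

View pics/c4.png

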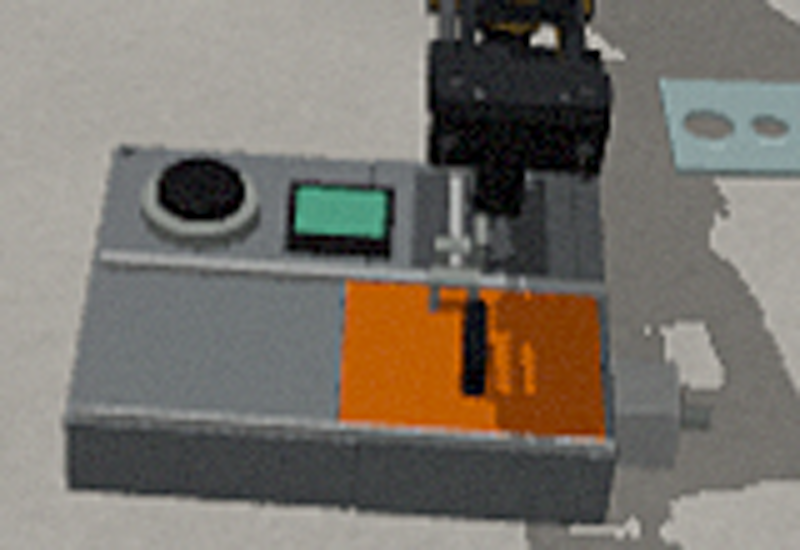

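The cover is shut over the well (its edge is at the rail end, (605,290) to (605,440)). I'll triangulate the red ball from the earlier pictures.

```bash
python3 -c "
from h import *
from scipy.optimize import least_squares
ob=[]
for n in('scene','top'):
    c=cal(n);im=cv2.imread(f'pics/{n}1.png').astype(int)
    p=proj(c,U2W([-91,57,104]))[0]
    m=(im[:,:,2]>90)&(im[:,:,2]>2*im[:,:,1])&(im[:,:,2]>2*im[:,:,0])
    yy,xx=np.nonzero(m);k=np.hypot(xx-p[0],yy-p[1])<12
    w=im[yy[k],xx[k],2];ob.append((c,[xx[k].mean(),yy[k].mean()]));print(n,p,ob[-1][1],k.sum())
def f(v): # bolt slide, angle
    q=U2W([-95+v[0],55+40*np.sin(v[1]),64+40*np.cos(v[1])]);return np.concatenate([proj(c,q)[0]-u for c,u in ob])
r=least_squares(f,[4,.05],x_scale=[1,.02]);print(r.x,r.fun)
v=r.x;q=[-95+v[0],55+40*np.sin(v[1]),64+40*np.cos(v[1])];print(q)
plan(U2W(q[:2]+[180]),-14.86)
"
```

```text
scene [371.77266175 160.50840079] [np.float64(372.0), np.float64(159.71428571428572)] 14
top [255.34959045 221.60326205] [np.float64(254.88235294117646), np.float64(221.41176470588235)] 17
[3.0935821  0.07176882] [0.09589621 0.64681726 0.06182203 0.42342527]
[np.float64(-91.90641789941215), np.float64(57.868289152689925), np.float64(103.89702892868792)]
t 13.1 pos [0.6356 0.1512 0.1881] q6 0.32 tilt [-0.001  0.    -1.   ] F [0.1 0.  0.1] w 0.0402
 tooly -14.56 twist z 0.3 | travel now-axes [ -0.65 -14.57   0.82] after-twist axes [ -0.73 -14.56   0.82]
```

>>> {"method": "move_arm", "body": {"commands": [{"hand": 4,"travel": [-0.18,-3.64,0],"twist": [0,0,0.3]},{"hand": 4,"travel": [-0.18,-3.64,0],"twist": [0,0,0]},{"hand": 4,"travel": [-0.18,-3.64,0],"twist": [0,0,0]},{"hand": 4,"travel": [-0.18,-3.64,0],"twist": [0,0,0]},{"hand": 4,"travel": [0,0,2],"twist": [0,0,0]}]}}

```text
time: 13.52
position: [0.4865, 0.1831, 0.1705]
tool_rot: [0.792, 0.611, -0.001, -0.001]
ft_force: [0.4, -0.3, -0.1]
grip_width: 0.0401
grip_force: 0.0
```

>>> {"method": "move_arm", "body": {"commands": [{"hand": 4,"travel": [0,0,1],"twist": [0,0,0]},{"hand": 4,"travel": [0,0,1],"twist": [0,0,0]},{"hand": 4,"travel": [0,0,0],"twist": [0,0,0]},{"hand": 4,"travel": [0,0,0],"twist": [0,0,0]}]}}

```text
time: 13.85
position: [0.4945, 0.1814, 0.1479]
tool_rot: [0.794, 0.609, -0.0, -0.0]
ft_force: [-0.8, 0.0, 0.4]
grip_width: 0.0397
grip_force: 0.0
```

```bash
python3 -c "
from h import *
plan(U2W([-92,57.9,110]),-14.86)
"
```

```text
t 13.85 pos [0.4945 0.1814 0.1479] q6 0.4 tilt [-0. -0. -1.] F [-0.8  0.   0.4] w 0.0397
 tooly -15.03 twist z -0.17 | travel now-axes [-0.02 -0.16  3.79] after-twist axes [-0.02 -0.16  3.79]
```

>>> {"method": "move_arm", "body": {"commands": [{"hand": 4,"travel": [0,-0.16,1.5],"twist": [0,0,0]},{"hand": 4,"travel": [0,0,1.5],"twist": [0,0,0]},{"hand": 4,"travel": [0,0,0.8],"twist": [0,0,0]},{"hand": 4,"travel": [0,0,0],"twist": [0,0,0]},{"hand": 4,"travel": [0,0,0],"twist": [0,0,0]}]}}

```text
time: 14.27
position: [0.4924, 0.1819, 0.1105]
tool_rot: [0.794, 0.609, -0.0, -0.0]
ft_force: [0.3, 0.0, -0.2]
grip_width: 0.04
grip_force: 0.0
```

>>> {"method": "move_arm", "body": {"commands": [{"hand": 0.8,"travel": [0,0,0],"twist": [0,0,0]},{"hand": 0.8,"travel": [0,0,0],"twist": [0,0,0]},{"hand": 0.8,"travel": [0,0,0],"twist": [0,0,0]},{"hand": 0.8,"travel": [0,0,0],"twist": [0,0,0]},{"hand": 0.8,"travel": [0,0,0],"twist": [0,0,0]}], "force": 8}}

```text
time: 14.68
position: [0.4921, 0.1821, 0.111]
tool_rot: [0.793, 0.609, 0.0, 0.0]
ft_force: [0.5, -0.7, -0.0]
grip_width: 0.0147
grip_force: 0.8
```

>>> {"method": "move_arm", "body": {"commands": [{"hand": 0.8,"travel": [0,0,0],"twist": [0,0,0]},{"hand": 0.8,"travel": [0,0,0],"twist": [0,0,0]}]}}

```text
time: 14.85
position: [0.4922, 0.1821, 0.1109]
tool_rot: [0.793, 0.609, 0.0, 0.0]
ft_force: [0.2, 0.1, 2.1]
grip_width: 0.0139
grip_force: 8.0
```

```bash
python3 -c "
from h import *
plan(U2W([-59,57.9,110]),-14.86)
"
```

```text
t 14.85 pos [0.4922 0.1821 0.1109] q6 0.4 tilt [ 0.001  0.    -1.   ] F [0.2 0.1 2.1] w 0.0139
 tooly -15.01 twist z -0.15 | travel now-axes [-0.02  3.38  0.1 ] after-twist axes [-0.03  3.38  0.1 ]
```

Ball gripped. Sliding the bolt across.

>>> {"method": "move_arm", "body": {"commands": [{"hand": 0.8,"travel": [0,0.7,0],"twist": [0,0,0]},{"hand": 0.8,"travel": [0,0.8,0],"twist": [0,0,0]},{"hand": 0.8,"travel": [0,0.8,0],"twist": [0,0,0]},{"hand": 0.8,"travel": [0,0.6,0],"twist": [0,0,0]},{"hand": 0.8,"travel": [0,0.3,0],"twist": [0,0,0]}]}}

```text
time: 15.27
position: [0.5245, 0.1733, 0.1108]
tool_rot: [0.794, 0.608, 0.001, 0.001]
ft_force: [-1.4, 0.7, 6.0]
grip_width: 0.0139
grip_force: 8.0
```

>>> {"method": "move_arm", "body": {"commands": [{"hand": 0.8,"travel": [0,0.2,0],"twist": [0,0,0]},{"hand": 0.8,"travel": [0,0.1,0],"twist": [0,0,0]},{"hand": 0.8,"travel": [0,0,0],"twist": [0,0,0]},{"hand": 0.8,"travel": [0,0,0],"twist": [0,0,0]}]}}

```text
time: 15.6
position: [0.5251, 0.1731, 0.1107]
tool_rot: [0.794, 0.608, -0.001, -0.001]
ft_force: [-3.0, 1.3, 7.0]
grip_width: 0.0138
grip_force: 8.0
```

```bash
python3 -c "
from h import *
plan(U2W([-59,57.9,110]),-14.86)
"
```

```text
t 15.6 pos [0.5251 0.1731 0.1107] q6 0.38 tilt [-0.002  0.001 -1.   ] F [-3.   1.3  7. ] w 0.0138
 tooly -15.05 twist z -0.19 | travel now-axes [-0.01 -0.02  0.07] after-twist axes [-0.01 -0.02  0.07]
```

>>> {"method": "move_arm", "body": {"commands": [{"hand": 0.8,"travel": [0,0.2,0],"twist": [0,0,0]},{"hand": 0.8,"travel": [0,0.1,0],"twist": [0,0,0]},{"hand": 0.8,"travel": [0,0,0],"twist": [0,0,0]},{"hand": 0.8,"travel": [0,0,0],"twist": [0,0,0]}]}}

```text
time: 15.93
position: [0.5253, 0.1729, 0.1106]
tool_rot: [0.794, 0.608, -0.003, -0.003]
ft_force: [-7.5, 3.6, 10.7]
grip_width: 0.0143
grip_force: 8.0
```

The bolt is at its stop. Backing off the overshoot and then following the lever arc.

>>> {"method": "move_arm", "body": {"commands": [{"hand": 0.8,"travel": [0,-0.3,-0.1],"twist": [0,0,0]},{"hand": 0.8,"travel": [0,0,0],"twist": [0,0,0]},{"hand": 0.8,"travel": [0.75,0,0.13],"twist": [0,0,0]},{"hand": 0.8,"travel": [0.72,0,0.27],"twist": [0,0,0]},{"hand": 0.8,"travel": [0.65,0,0.4],"twist": [0,0,0]}]}}

```text
time: 16.35
position: [0.5306, 0.194, 0.1031]
tool_rot: [0.794, 0.609, -0.001, -0.001]
ft_force: [-3.2, 0.5, 1.0]
grip_width: 0.0138
grip_force: 8.0
```

```bash
python3 -c "
from h import *
plan(U2W([-59,79,103]),-14.86)
"
```

```text
t 16.35 pos [0.5306 0.194  0.1031] q6 0.41 tilt [-0.002 -0.    -1.   ] F [-3.2  0.5  1. ] w 0.0138
 tooly -15.03 twist z -0.17 | travel now-axes [-0.06 -0.02  0.01] after-twist axes [-0.06 -0.03  0.01]
```

>>> {"method": "move_arm", "body": {"commands": [{"hand": 0.8,"travel": [0.57,0,0.52],"twist": [0,0,0]},{"hand": 0.8,"travel": [0.46,0,0.62],"twist": [0,0,0]},{"hand": 0.8,"travel": [0.35,0,0.76],"twist": [0,0,0]},{"hand": 0.8,"travel": [0.19,0,0.82],"twist": [0,0,0]},{"hand": 0.8,"travel": [0,0,0.15],"twist": [0,0,0]}]}}

```text
time: 16.77
position: [0.5351, 0.2102, 0.0731]
tool_rot: [0.794, 0.609, 0.0, -0.001]
ft_force: [-3.8, 4.6, 2.1]
grip_width: 0.0138
grip_force: 8.0
```

>>> {"method": "move_arm", "body": {"commands": [{"hand": 0.8,"travel": [0,0,0.1],"twist": [0,0,0]},{"hand": 0.8,"travel": [0,0,0],"twist": [0,0,0]},{"hand": 0.8,"travel": [0,0,0],"twist": [0,0,0]}]}}

```text
time: 17.02
position: [0.535, 0.2102, 0.0727]
tool_rot: [0.794, 0.608, 0.0, -0.001]
ft_force: [-3.3, 6.5, -0.9]
grip_width: 0.0136
grip_force: 8.0
```

```bash
python3 -c "
from h import *
plan(U2W([-59,94.7,75.6]),-14.86)
"
```

```text
t 17.02 pos [0.535  0.2102 0.0727] q6 0.44 tilt [-0.     0.002 -1.   ] F [-3.3  6.5 -0.9] w 0.0136
 tooly -15.06 twist z -0.2 | travel now-axes [-0.16 -0.03 -0.29] after-twist axes [-0.16 -0.03 -0.29]
```

Lever is down. Releasing, then pressing the knob from above to be sure.

>>> {"method": "move_arm", "body": {"commands": [{"hand": 3,"travel": [-0.1,0,-0.1],"twist": [0,0,0]},{"hand": 3,"travel": [0,0,0],"twist": [0,0,0]},{"hand": 3,"travel": [0,0,0],"twist": [0,0,0]},{"hand": 3,"travel": [0,0,-2],"twist": [0,0,0]},{"hand": 3,"travel": [0,0,-2],"twist": [0,0,0]}]}}

```text
time: 17.43
position: [0.5353, 0.2071, 0.1141]
tool_rot: [0.794, 0.609, -0.001, 0.0]
ft_force: [0.5, -0.1, -0.7]
grip_width: 0.0292
grip_force: 0.0
```

>>> {"method": "move_arm", "body": {"commands": [{"hand": 0,"travel": [0,0,-0.5],"twist": [0,0,0]},{"hand": 0,"travel": [0,0,0],"twist": [0,0,0]},{"hand": 0,"travel": [0,0,0],"twist": [0,0,0]},{"hand": 0,"travel": [0,0,0],"twist": [0,0,0]},{"hand": 0,"travel": [0,0,0],"twist": [0,0,0]}]}}

```text
time: 17.85
position: [0.5343, 0.2074, 0.1188]
tool_rot: [0.793, 0.609, -0.001, -0.0]
ft_force: [0.8, -0.3, -0.5]
grip_width: 0.0051
grip_force: 0.0
```

```bash
python3 -c "
from h import *
plan(U2W([-59,95,90]),-14.86)
"
```

```text
t 17.85 pos [0.5343 0.2074 0.1188] q6 0.44 tilt [-0.002 -0.    -1.   ] F [ 0.8 -0.3 -0.5] w 0.0051
 tooly -15.02 twist z -0.16 | travel now-axes [ 0.15 -0.03  2.88] after-twist axes [ 0.16 -0.03  2.88]
```

>>> {"method": "move_arm", "body": {"commands": [{"hand": 0,"travel": [0.1,0,1.5],"twist": [0,0,0]},{"hand": 0,"travel": [0,0,0.8],"twist": [0,0,0]},{"hand": 0,"travel": [0,0,0.4],"twist": [0,0,0]},{"hand": 0,"travel": [0,0,0.2],"twist": [0,0,0]},{"hand": 0,"travel": [0,0,0.2],"twist": [0,0,0]}]}}

```text
time: 18.27
position: [0.5343, 0.2086, 0.0892]
tool_rot: [0.793, 0.609, -0.001, -0.001]
ft_force: [-4.2, -0.5, 15.5]
grip_width: 0.0007
grip_force: 7.7
```

>>> {"method": "move_arm", "body": {"commands": [{"hand": 0,"travel": [0,0,0.1],"twist": [0,0,0]},{"hand": 0,"travel": [0,0,0],"twist": [0,0,0]}]}}

```text
time: 18.43
position: [0.5343, 0.2086, 0.0894]
tool_rot: [0.793, 0.609, -0.001, -0.0]
ft_force: [-3.9, -0.9, 12.5]
grip_width: 0.0005
grip_force: 6.0
```

The knob's top is at about 75 mm and firm, so it is all the way down. On to the button.

>>> {"method": "move_arm", "body": {"commands": [{"hand": 0,"travel": [0,0,-2],"twist": [0,0,0]},{"hand": 0,"travel": [0,0,-3],"twist": [0,0,0]},{"hand": 0,"travel": [0,0,-2],"twist": [0,0,0]},{"hand": 0,"travel": [-3.5,-0.1,0],"twist": [0,0,0]},{"hand": 0,"travel": [-3.5,-0.1,0],"twist": [0,0,0]}]}}

```text
time: 18.85
position: [0.5168, 0.1421, 0.1598]
tool_rot: [0.792, 0.61, 0.002, 0.002]
ft_force: [0.4, -0.9, -0.8]
grip_width: 0.0004
grip_force: 0.0
```

>>> {"method": "move_arm", "body": {"commands": [{"hand": 0,"travel": [-3.5,-0.1,0],"twist": [0,0,0]},{"hand": 0,"travel": [-3.5,-0.1,0],"twist": [0,0,0]},{"hand": 0,"travel": [-3.5,-0.1,0],"twist": [0,0,0]},{"hand": 0,"travel": [0,0,0],"twist": [0,0,0]},{"hand": 0,"travel": [0,0,0],"twist": [0,0,0]}]}}

```text
time: 19.27
position: [0.4848, 0.0394, 0.158]
tool_rot: [0.795, 0.607, 0.0, -0.0]
ft_force: [-0.3, 0.6, 1.0]
grip_width: 0.0004
grip_force: 0.0
```

```bash
python3 -c "
from h import *
plan(U2W([-65,-82,90]),-14.86)
c=snap('scene','s5');im=cv2.imread('pics/s5.png')
p=proj(c,U2W([-20,60,50]));x,y=map(int,p[0])
a=cv2.resize(im[y-45:y+35,x-50:x+30],None,fx=5,fy=5,interpolation=cv2.INTER_CUBIC)
c=snap('top','t5');im=cv2.imread('pics/t5.png')
p=proj(c,U2W([-20,60,50]));x,y=map(int,p[0])
b=cv2.resize(im[y-40:y+40,x-40:x+40],None,fx=5,fy=5,interpolation=cv2.INTER_CUBIC)
cv2.imwrite('pics/c5.png',np.hstack([a,b]))"
```

```text
t 19.27 pos [0.4848 0.0394 0.158 ] q6 0.12 tilt [ 0.  0. -1.] F [-0.3  0.6  1. ] w 0.0004
 tooly -15.25 twist z -0.39 | travel now-axes [-0.04 -0.17  6.8 ] after-twist axes [-0.04 -0.17  6.8 ]
```

View pics/c5.png

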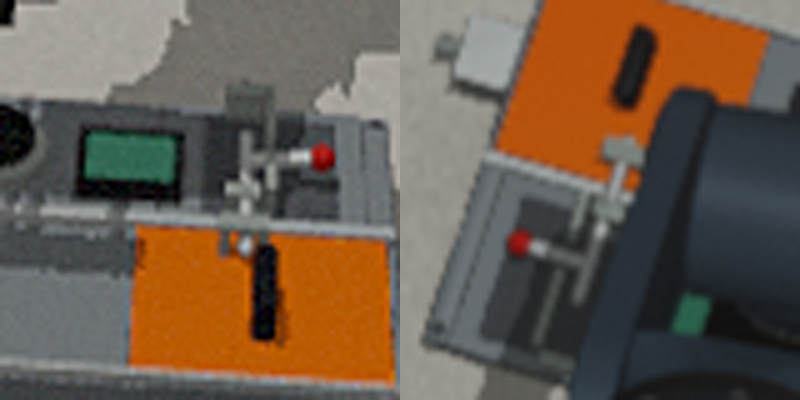

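The cover is shut, the rod is through the staple (left (245,243)), and the knob is down in the notch (left (322,157), right (520,243)). Pressing the button.

>>> {"method": "move_arm", "body": {"commands": [{"hand": 0,"travel": [0,-0.15,2.5],"twist": [0,0,0]},{"hand": 0,"travel": [0,0,2.5],"twist": [0,0,0]},{"hand": 0,"travel": [0,0,1.5],"twist": [0,0,0]},{"hand": 0,"travel": [0,0,0],"twist": [0,0,0]},{"hand": 0,"travel": [0,0,0],"twist": [0,0,0]}]}}

```text
time: 19.78
position: [0.4834, 0.0425, 0.0923]
tool_rot: [0.793, 0.609, -0.001, -0.001]
ft_force: [-0.2, 0.4, 0.5]
grip_width: 0.0007
grip_force: 0.0
```

>>> {"method": "move_arm", "body": {"commands": [{"hand": 0,"travel": [0,0,0.4],"twist": [0,0,0]},{"hand": 0,"travel": [0,0,0.4],"twist": [0,0,0]},{"hand": 0,"travel": [0,0,0.3],"twist": [0,0,0]},{"hand": 0,"travel": [0,0,0],"twist": [0,0,0]}]}}

```text
time: 20.12
position: [0.4847, 0.0416, 0.0823]
tool_rot: [0.794, 0.608, 0.001, 0.001]
ft_force: [1.0, 1.8, 3.0]
grip_width: 0.0006
grip_force: 1.8
```

>>> {"method": "move_arm", "body": {"commands": [{"hand": 0,"travel": [0,0,0.2],"twist": [0,0,0]},{"hand": 0,"travel": [0,0,0.2],"twist": [0,0,0]},{"hand": 0,"travel": [0,0,0.1],"twist": [0,0,0]},{"hand": 0,"travel": [0,0,0],"twist": [0,0,0]},{"hand": 0,"travel": [0,0,0],"twist": [0,0,0]}]}}

```text
time: 20.53
position: [0.4848, 0.0416, 0.08]
tool_rot: [0.794, 0.608, 0.002, 0.001]
ft_force: [-3.2, 3.9, 26.6]
grip_width: 0.0003
grip_force: 13.5
```

Right down: 26 N at z 0.080, as expected for the bottom stop. Releasing and moving clear.

>>> {"method": "move_arm", "body": {"commands": [{"hand": 0,"travel": [0,0,-1],"twist": [0,0,0]},{"hand": 0,"travel": [0,0,-2],"twist": [0,0,0]},{"hand": 0,"travel": [0,0,-4],"twist": [0,0,0]},{"hand": 0,"travel": [0,0,-4],"twist": [0,0,0]},{"hand": 0,"travel": [-3.5,0,0],"twist": [0,0,0]}]}}

```text
time: 20.95
position: [0.4794, 0.0096, 0.193]
tool_rot: [0.792, 0.611, 0.005, 0.005]
ft_force: [1.0, -1.0, 1.0]
grip_width: 0.0006
grip_force: 0.0
```

>>> {"method": "move_arm", "body": {"commands": [{"hand": 0,"travel": [-4,0,0],"twist": [0,0,0]},{"hand": 0,"travel": [-4,0,0],"twist": [0,0,0]},{"hand": 0,"travel": [-4,0,0],"twist": [0,0,0]},{"hand": 0,"travel": [0,0,0],"twist": [0,0,0]},{"hand": 0,"travel": [0,0,0],"twist": [0,0,0]}]}}

```text
time: 21.37
position: [0.4425, -0.1106, 0.1868]
tool_rot: [0.795, 0.607, -0.0, -0.0]
ft_force: [0.5, 0.7, 1.1]
grip_width: 0.0006
grip_force: 0.0
```

```bash
python3 -c "
from h import *
c=snap('scene','s6');cv2.imwrite('pics/s6b.png',cv2.resize(cv2.imread('pics/s6.png')[130:330,120:440],None,fx=2.5,fy=2.5,interpolation=cv2.INTER_CUBIC))"
```

```text
(no output)
```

View pics/s6b.png

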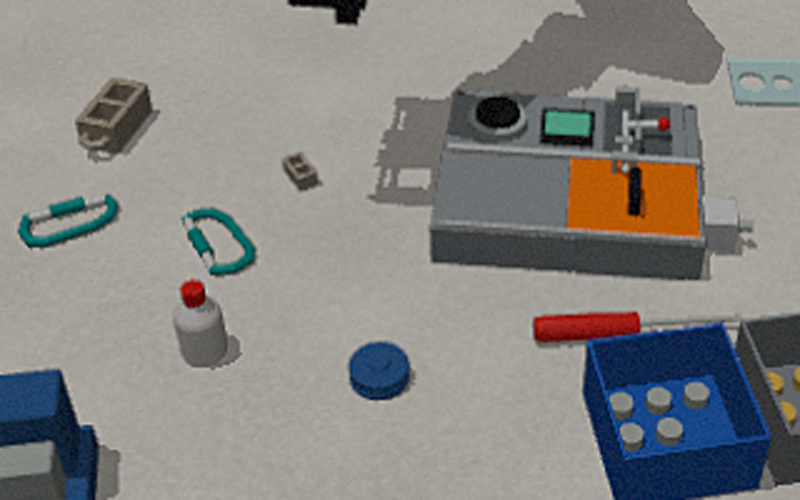

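The cover is shut (635,195), the knob is down (663,124), the button is up (497,113), and everything else is undisturbed.

```bash
python3 -c "
from rig import robot
print(robot.hand_in())"
```

```text
the job is handed in; nothing more can be done
None
```

The job is handed in at about 21 s: the middle-sized belay (about 34 x 60 mm) is flat in the well, the cover is shut and bolted with the knob down in the notch, the button was pressed right down and released, and the final picture shows nothing else disturbed.

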